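Shut the hinge drawer and bolt it

TASK

Two drawers of the little chest stand open: with the fingertips, push fully shut the one with the cabinet hinge in it, and then push that drawer's bolt all the way across its front by the bolt's upright pin. Do not pick anything up, and leave the other drawer, its bolt and the things lying about as they are.

Things in the scene. Friction and masses are not known exactly. Their poses are not given: they have to be found in the camera images.
- chest: low plain wooden two-drawer chest screwed to the bench, 120 deep (x) x 440 wide (y) x 54 mm high, turned up to 9 degrees. Origin: centre of its underside. x points from its front to its back, y to its left seen from the front, z up; front face at x = -0.060. Steel bolts at both ends of the front, in guides that stand 21 mm out from it, up to 44 mm above the bench, at y = +-0.158 and +-0.214
- drawer_left (a joint): how far the left drawer (y > 0 in the chest's frame) is pulled out, m: 0 = fully shut, its face then level with the chest's front; at most 0.095. Starts 0.060 to 0.085 open. It slides straight along the chest's x axis, stays where it is left and needs about 2 N to push
- drawer_right (a joint): the same for the right drawer (y < 0 in the chest's frame)
- drawer_left_front (a point): middle of the outer face of the left drawer's front, 28 mm above the bench, on a small round finger hole; moves with the drawer. The front is a flat board 138 wide x 37 mm high, upper edge 46 mm above the bench; drawer floor 12.5 mm above the bench, 128 mm wide. Shut, this point is 60 mm in front of the chest's origin and 80 mm to its left
- drawer_right_front (a point): the same for the right drawer, 80 mm to the right of the chest's origin
- bolt_left (a joint): how far the left drawer's bolt is pushed across, m: 0 = drawn back (outward), 0.034 = all the way across in front of the drawer face, at its stop. Starts 0 to 0.005. It slides parallel to the chest front, the left bolt toward the chest's right (-y), stays where it is left and needs about 2 N
- bolt_right (a joint): the same for the right drawer's bolt, which moves toward the chest's left (+y) as it goes across; 0 = drawn back (outward), 0.034 = all the way across
- bolt_left_pin (a point): point on the upright pin by which the left bolt is pushed, 72 mm above the bench: the pin is a 10 mm thick steel rod with a 16 mm ball at its top, which ends 89 mm above the bench; it stands on the 10 mm bolt rod (axis 34 mm above the bench), 12 mm in front of the chest's front face and, drawn back, 204 mm to the left of the chest's middle
- bolt_right_pin (a point): the same on the right bolt's pin, drawn back 204 mm to the right of the chest's middle
- hinge: silver metal cup hinge for a cabinet door, 52 x 94 x 20 mm, lying loose in one of the two drawers, its length across the drawer; origin at the centre of its underside, on the drawer floor
- dowel: short round beech dowel, 16 x 110 x 15 mm, lying loose in the other drawer; origin at the centre of its underside
- pencil: flat carpenter's pencil, 14 x 166 x 8 mm, lying on top of the chest; origin at the centre of its underside
- offcut: dark wooden offcut, 35 x 100 x 19 mm, lying on top of the chest; origin at the centre of its underside
- tin_can: open tin can, 65 mm across and 90 mm high, on the bench to the left of the chest; origin at the centre of its underside
- tape_measure: pocket tape measure, 38 x 80 x 66 mm, on the bench in front and to the left; origin at the centre of its underside
- pliers: combination pliers, 50 x 166 x 14 mm, on the bench in front and to the right; origin at the centre of the underside
- sanding_block: cork sanding block, 61 x 114 x 35 mm, on the bench to the right of the chest; origin at the centre of its underside
There are look-alikes about, which are no part of the job. What is shaped like the hinge but red is not meant.

How it is judged:
By the outcome, as a careful person would: the job done as asked, in the order asked, and still so for the second after the job is handed in, with the robot touching nothing.
It also fails if it takes over 40 s, if anything falls off the work surface, if the arm or the gripper's body presses on something with over 40 N, if the wrist force passes 120 N, or if a joint passes its speed limit or range.

ROBOT

A 6-joint arm with a two-finger parallel gripper is mounted at the origin on a cart in front of the work surface, level with it; the furniture and walls round the work are solid. World frame = base frame: x ahead of the robot, y to its left, z up, the work surface at z = 0. Lengths are in m, angles in rad, forces in N, time in s.
With the tool pointing down it reaches from about 0.35 to 0.975 m from the base axis. Payload 4.9 kg.
Tool frame: the origin (TCP) lies at the very end of the fingers, on their centre line; the grasp point (between the pads) lies manip.grip_point_offset behind it (manip.grip_point_offset is the distance from the TCP to the grasp point, in m); z points along the fingers, y is the line along which they close (so a half turn about z gives the same grasp; the last joint's range is limited). The gripper opens to 85 mm and grips with 20 to 120 N. Pads are 22 mm wide; open, the fingers measure 114 mm over their backs; the gripper's body (76 mm by 85 mm) begins 54 mm behind the grasp point. The pads swing forward as they close: fully open they stand 13 mm farther back than shut.
Start: joints at [-1.308, 0.053, 1.613, -0, 1.476, -0.119], TCP at [0.233, -0.58, 0.206] pointing down, gripper open.
Joint ranges: [-3.01, 3.01], [-1.01, 2.22], [0.06, 2.58], [-1.02, 4.17], [0.09, 2.62], [-3.14, 3.14]. Speed limits (rad/s): [2.57, 2.57, 3.14, 3.14, 3.14, 3.14].

INTERFACE

Orientations are given as a unit quaternion [w, x, y, z].
In Python, from plant import manip gives the robot as it stands.
- The arm moves only by the shell command python3 -m crank 'ROWS' [OPENING]. ROWS is JSON, a list of rows, each an object of numbers: "x", "y", "z": the shift along the tool's x, y, z in cm; "turn": the turn about the tool's z in rad. In form: [{"x": .., "y": .., "z": .., "turn": ..}, ...]. A call has 1 to 5 rows; each row shifts and turns the commanded pose from where the row before left it, along the tool's axes as they then stand; what a row does not reach is not made up. A row lasts 1/10 s, in which the tool goes at most 50 mm and 8.59 degrees, less where a joint would pass 70% of its speed; a pose out of reach is approached as far as the arm can. A call with a gripper value outside its range is refused whole. OPENING is the opening in per cent of the stroke, from 0 (shut) to 100 (fully open), set as the call begins (- or left out, the last holds). The fingers move at their own pace and stop on an object; the grip force is fixed at half the most. Time passes only in rows, so rows that do not move let the fingers close. It gives the time, the measured TCP pose, the force, the opening and the grip force at its end, in the units of the state.
- manip.state(): the state, without advancing time (a new reading comes with each control period).
- manip.grab_frame(name): name is "side" or "top"; returns (picture, depth): 400x640x3 uint8, red, green, blue; 400x640 float32, m along the optical axis (not along the pixel's ray), 0 where there is no reading.
- manip.camera_model(name): a dict with "mtx" (3x3 intrinsics, pixels), "world_to_cam" (4x4, takes a point from world to camera coordinates). Camera axes: x right, y down, z forward; pixel columns grow to the right and rows downward; lengths in m; the calibration is good to about 2 mm. A picture is of the moment at which its call begins. camera_model takes no time and is no camera call.
- manip.job_done(): hands the job in; it is judged then, once.
The state is a dict: "time": time; "joint_pos": joint angles; "joint_vel": joint speeds; "joint_efforts": joint torques, N m; "tool_pos": TCP position; "tool_rot": TCP orientation; "contact_force": force on the tool from outside, world axes, zero at the start; "ft_torque": the same for the moment, N m; "gripper_width": opening from 0.0 (shut) to 1.0 (fully open); "grasp_force": force on a finger pad.
Only numpy, scipy, OpenCV 4.12 (cv2) and the standard library are available. Lean on these libraries where they do the work, as an engineer would, in place of code of your own. Each camera call takes 0.05 s, during which the arm holds its last target. There are 200 camera calls.

## Working session

There is one attempt and no reset: what is moved stays moved. The work goes in short steps, Python scripts to look and compute and a shell command to move; the robot and the scene stay as the last step left them, time stands still between calls to the robot, and variables do not carry over. Pictures are saved under pics/ and viewed, at most 10 in all, crops included, and the job is handed in when it is done.

```bash
mkdir -p pics; ls
cat > h.py <<'E'
import numpy as np, cv2
from plant import manip
def grab(n,f):
    p,d=manip.grab_frame(n); cv2.imwrite('pics/'+f+'.png',p[:,:,::-1]); np.savez('pics/'+f+'.npz',p=p,d=d); return p,d
def ray(n,u,v,z):
    c=manip.camera_model(n); W=np.linalg.inv(c['world_to_cam'])
    r=W[:3,:3]@np.linalg.solve(c['mtx'],[u,v,1.]); o=W[:3,3]
    return o+r*(z-o[2])/r[2]
def proj(n,P):
    c=manip.camera_model(n); q=c['world_to_cam']@np.append(P,1); q=c['mtx']@q[:3]; return q[:2]/q[2]
E
python3 - <<'E'
from h import *
for n in('top','side'): grab(n,n+'0'); c=manip.camera_model(n); print(np.round(np.linalg.inv(c['world_to_cam']),3),c['mtx'])
print(manip.state(), manip.grip_point_offset)
E
```

```text
pics
[[ 0.019 -0.991  0.131  0.381]
 [-1.    -0.021 -0.018  0.023]
 [ 0.021 -0.13  -0.991  1.338]
 [ 0.     0.     0.     1.   ]] [[440.36242606   0.         315.00493249]
 [  0.         440.36242606 204.16689652]
 [  0.           0.           1.        ]]
[[-0.456 -0.793  0.404 -0.167]
 [-0.89   0.403 -0.213  0.394]
 [ 0.006 -0.457 -0.889  1.626]
 [ 0.     0.     0.     1.   ]] [[481.84416562   0.         322.1173189 ]
 [  0.         481.84416562 198.44962336]
 [  0.           0.           1.        ]]
{'time': 0.1, 'joint_pos': array([-1.30800496e+00,  5.32714646e-02,  1.61413537e+00,  4.21457231e-05,
        1.47602806e+00, -1.19001448e-01]), 'joint_vel': array([-0.00133602, -0.00120092, -0.00334706, -0.00122075,  0.00107661,
       -0.00038653]), 'joint_efforts': array([ 4.49113586e-04, -3.94904172e+01, -3.71362674e+01, -1.58910980e-04,
        3.84447689e-03, -2.40345930e-07]), 'tool_pos': array([ 0.23271829, -0.57940426,  0.20491077]), 'tool_rot': array([-9.20246735e-04,  9.81834511e-01,  1.89737038e-01, -4.52445435e-05]), 'contact_force': array([-0.03900473, -0.315416  , -0.06988347]), 'ft_torque': array([0.02770171, 0.00784796, 0.03901371]), 'grasp_force': 0.0, 'gripper_width': 0.9991460678273106} 0.0187
```

View pics/top0.png

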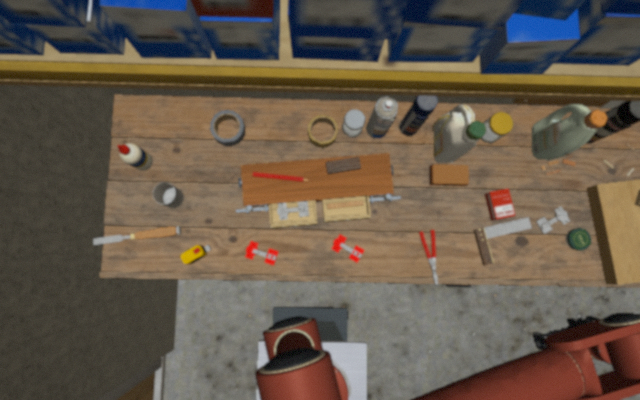

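View pics/side0.png

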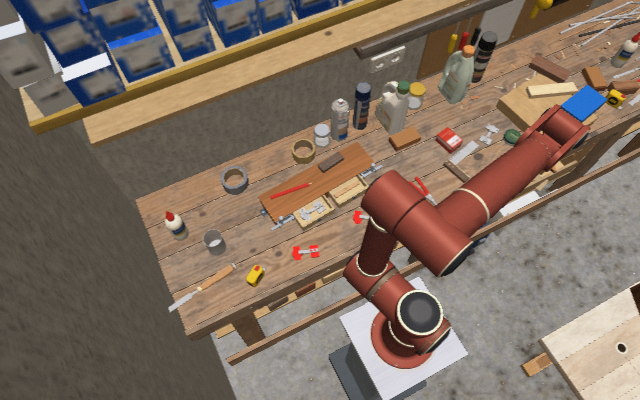

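Candidates for the hinge: silver hinge in the left drawer (294,210 top), silver one lying on the bench far right (553,220), and red look-alikes at (262,253) and (348,248). By the description (silver, in a drawer), it is the left drawer's. I'll check this in a close crop.

Run:
```python
import cv2
p=cv2.imread('pics/top0.png')[140:240,225:410]
cv2.imwrite('pics/c0.png',cv2.resize(p,None,fx=4.3,fy=4.3,interpolation=cv2.INTER_CUBIC))
```

```text
(no output)
```

View pics/c0.png

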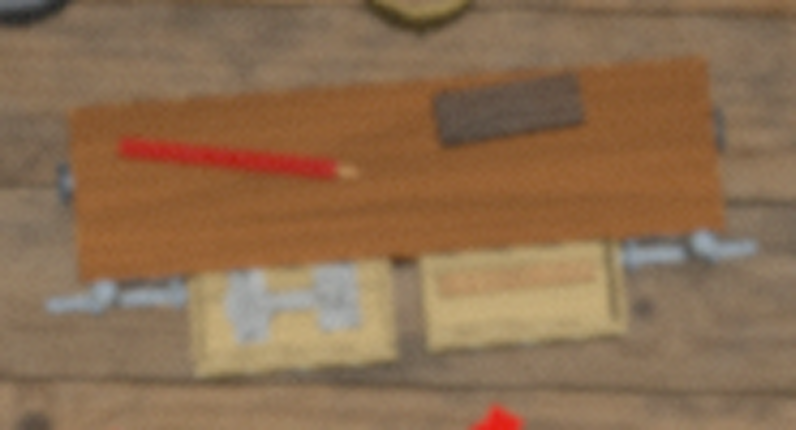

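The crop shows the silver hinge in the left drawer (crop 290,300) and the dowel in the right one (515,278). The left pin's ball is at about (105,290). Next I work out the chest pose from its top corners.

```bash
cat >> h.py <<'E'
def pose():
    f=lambda a,z: ray('top',a[0]/4.3+224.6,a[1]/4.3+139.6,z)
    C=np.array([f(a,.054) for a in((68,108),(708,58),(724,228),(80,278))])[:,:2]
    return C,f
E
python3 - <<'E'
from h import *
C,f=pose(); print(C.round(4))
o=C.mean(0); y=(C[0]-C[1])+(C[3]-C[2]); y/=np.linalg.norm(y); x=np.array([y[1],-y[0]])
print('o',o,'yaw',np.degrees(np.arctan2(x[1],x[0])), [ (C-o)@np.c_[x,y] ])
for n,a,z in(('dl',(193,375),.046),('dr',(397,358),.046),('balll',(105,290),.085),('ballr',(703,242),.085)):
    print(n,(f(a,z)[:2]-o)@np.c_[x,y])
R=np.c_[x,y]
for n,q,z in(('pin',(-.072,.204),.085),('pinA',(-.072,.204),.085),('front',(-.13,.08),.046)):
    P=np.append(o+R@q,z); print(n,P,proj('top',P),proj('side',P))
# side view corners
from h import proj
for q in((.06,.22),(.06,-.22),(-.06,-.22),(-.06,.22)): print(proj('side',np.append(o+R@q,.054)))
E
```

```text
[[ 0.664   0.2228]
 [ 0.71   -0.2203]
 [ 0.5903 -0.231 ]
 [ 0.546   0.2098]]
o [ 0.627605   -0.00466499] yaw 5.830987238781687 [array([[ 0.05936086,  0.222588  ],
       [ 0.06010178, -0.22289123],
       [-0.06010178, -0.22135139],
       [-0.05936086,  0.22165462]])]
dl [-0.13100622  0.150224  ]
dr [-0.13068604  0.01049418]
balll [-0.07313535  0.20153958]
ballr [-0.07283653 -0.19963025]
pin [0.53525228 0.1909647  0.085     ] [248.13197111 206.71760482] [280.13675226 216.96828995]
pinA [0.53525228 0.1909647  0.085     ] [248.13197111 206.71760482] [280.13675226 216.96828995]
front [0.49015008 0.06171382 0.046     ] [293.34478287 224.53305693] [318.64165124 216.91228249]
[258.664094   195.29970387]
[356.89300958 141.27005277]
[374.87168892 163.3824188 ]
[275.20116053 220.26700553]
```

```bash
python3 -m crank '[{"turn":0.14},{"turn":0.14},{"x":2,"y":-4.4},{"x":2,"y":-4.4},{"x":2,"y":-4.4}]' 0; python3 -m crank '[{"x":2,"y":-4.4},{"x":2,"y":-4.4},{"x":2,"y":-4.4},{"x":2,"y":-4.4},{"x":2,"y":-4.4}]'
cat >> h.py <<'E'
O=np.array([0.6276,-0.0047]); A=np.radians(5.83); RR=np.array([[np.cos(A),-np.sin(A)],[np.sin(A),np.cos(A)]])
def where():
    s=manip.state(); q=s['tool_rot']; t=s['tool_pos']; yaw=2*np.arctan2(q[2],q[1])
    print('t',s['time'],'chest xy',((t[:2]-O)@RR).round(4),'z',t[2].round(4),'yaw-chest deg',np.degrees(yaw-A).round(2),'F chest',(s['contact_force'][:2]@RR).round(1),s['contact_force'][2].round(1))
E
python3 -c "from h import *;where()"
```

```text
t 0.1 chest xy [-0.4512 -0.5316] z 0.2049 yaw-chest deg 16.04 F chest [-0.1 -0.3] -0.1schema error: expected keys x, y, z, turn
schema error: expected keys x, y, z, turn
```

```bash
python3 -m crank '[{"x":0,"y":0,"z":0,"turn":0.14},{"x":0,"y":0,"z":0,"turn":0.14},{"x":2,"y":-4.4,"z":0,"turn":0},{"x":2,"y":-4.4,"z":0,"turn":0},{"x":2,"y":-4.4,"z":0,"turn":0}]' 0; python3 -m crank '[{"x":2,"y":-4.4,"z":0,"turn":0},{"x":2,"y":-4.4,"z":0,"turn":0},{"x":2,"y":-4.4,"z":0,"turn":0},{"x":2,"y":-4.4,"z":0,"turn":0},{"x":2,"y":-4.4,"z":0,"turn":0}]'
python3 -c "from h import *;where()"
```

```text
time: 0.6
tool_pos: [0.2791, -0.4408, 0.2051]
tool_rot: [-0.001, 0.999, 0.05, -0.0]
contact_force: [0.6, 0.5, 1.7]
gripper_width: 0.147
grasp_force: 0.0
time: 1.1
tool_pos: [0.3562, -0.2116, 0.2056]
tool_rot: [-0.0, 0.999, 0.05, 0.0]
contact_force: [0.9, 0.1, -1.2]
gripper_width: -0.0
grasp_force: 0.0
t 1.1 chest xy [-0.291  -0.1782] z 0.2056 yaw-chest deg -0.04 F chest [0.9 0. ] -1.2
```

```bash
python3 -m crank '[{"x":2,"y":-4.3,"z":0,"turn":0},{"x":2,"y":-4.3,"z":0,"turn":0},{"x":2,"y":-4.3,"z":0,"turn":0},{"x":2,"y":-4.3,"z":0,"turn":0},{"x":2,"y":-4.3,"z":0,"turn":0}]'; python3 -m crank '[{"x":1,"y":-4.3,"z":0,"turn":0},{"x":0,"y":0,"z":0,"turn":0},{"x":0,"y":0,"z":0,"turn":0}]'
python3 - <<'E'
from h import *
where(); grab('side','s1'); grab('top','t1')
a=cv2.imread('pics/s1.png')[130:290,210:430]; cv2.imwrite('pics/c1.png',cv2.resize(a,None,fx=3.5,fy=3.5,interpolation=cv2.INTER_CUBIC))
E
```

```text
time: 1.6
tool_pos: [0.4339, 0.0126, 0.2058]
tool_rot: [0.0, 0.999, 0.051, 0.0]
contact_force: [1.1, -0.2, -0.1]
gripper_width: -0.003
grasp_force: 0.0
time: 1.9
tool_pos: [0.4391, 0.0551, 0.2055]
tool_rot: [0.0, 0.999, 0.052, -0.001]
contact_force: [0.3, 0.4, 0.7]
gripper_width: 0.003
grasp_force: 0.0
t 1.9 chest xy [-0.1815  0.0786] z 0.2055 yaw-chest deg 0.16 F chest [0.3 0.3] 0.7
```

View pics/c1.png

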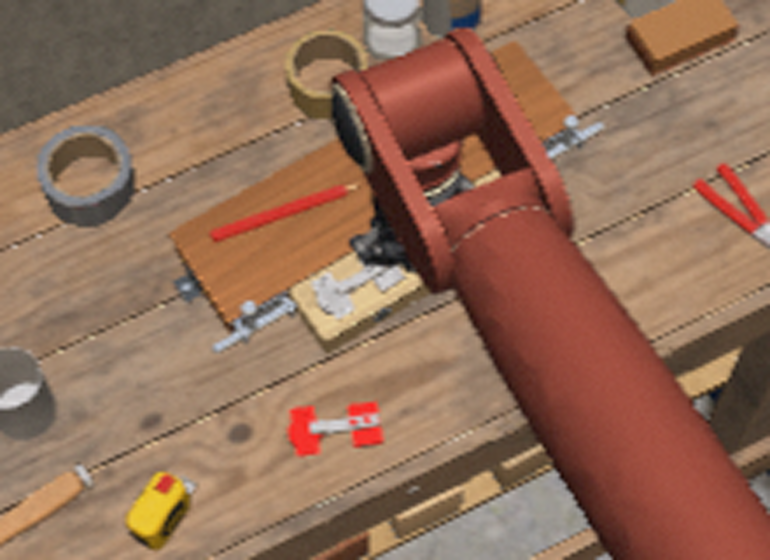

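```bash
python3 -m crank '[{"x":0,"y":0,"z":4.5,"turn":0},{"x":0,"y":0,"z":4.5,"turn":0},{"x":0,"y":0,"z":4.5,"turn":0},{"x":0,"y":0,"z":4.6,"turn":0},{"x":0,"y":0,"z":0,"turn":0}]'; python3 -c "from h import *;where()";python3 -m crank '[{"x":1.2,"y":0,"z":0,"turn":0},{"x":1.2,"y":0,"z":0,"turn":0},{"x":1,"y":0,"z":0,"turn":0},{"x":0.7,"y":0,"z":0,"turn":0},{"x":0.7,"y":0,"z":0,"turn":0}]'; python3 -c "from h import *;where()"
```

```text
time: 2.5
tool_pos: [0.4329, 0.053, 0.0183]
tool_rot: [-0.001, 0.999, 0.049, -0.007]
contact_force: [-1.4, 0.7, -0.6]
gripper_width: -0.0
grasp_force: 0.0
t 2.5 chest xy [-0.1878  0.0772] z 0.0183 yaw-chest deg -0.18 F chest [-1.3  0.9] -0.6
time: 3.0
tool_pos: [0.4885, 0.0588, 0.0263]
tool_rot: [0.0, 0.999, 0.05, 0.001]
contact_force: [0.5, 0.1, 1.1]
gripper_width: -0.002
grasp_force: 0.0
t 3.0 chest xy [-0.132   0.0773] z 0.0263 yaw-chest deg -0.04 F chest [0.5 0.1] 1.1
```

```bash
python3 -m crank '[{"x":0.7,"y":0,"z":0,"turn":0},{"x":0.7,"y":0,"z":0,"turn":0},{"x":0.7,"y":0,"z":0,"turn":0},{"x":0,"y":0,"z":0,"turn":0}]'
python3 - <<'E'
from h import *
where(); p,d=grab('top','t2')
a=cv2.imread('pics/t2.png')[140:260,225:410]; cv2.imwrite('pics/c2.png',cv2.resize(a,None,fx=4.3,fy=4.3,interpolation=cv2.INTER_CUBIC))
E
```

```text
time: 3.4
tool_pos: [0.509, 0.0614, 0.0252]
tool_rot: [0.0, 0.999, 0.051, 0.0]
contact_force: [-0.5, 0.4, 0.3]
gripper_width: -0.002
grasp_force: 0.0
t 3.4 chest xy [-0.1113  0.0778] z 0.0252 yaw-chest deg 0.01 F chest [-0.5  0.5] 0.3
```

View pics/c2.png

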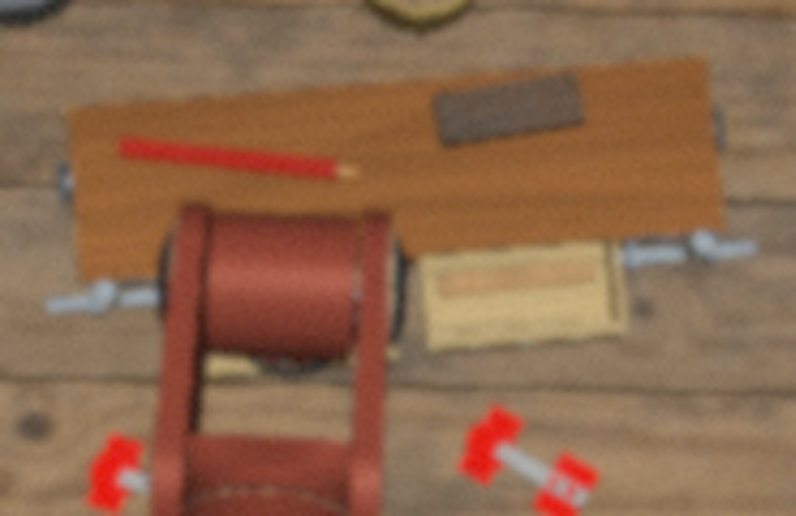

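The arm hides most of the left drawer. A strip of pale wood shows at crop (230,368), so I need to know whether the drawer has moved. I'll compare profiles across the edge.

Run:
```python
from h import *
a=np.load('pics/top0.npz');b=np.load('pics/t2.npz')
for u in(276,280,284,315,316): print(u,'\n',a['p'][216:232,u,2],'\n',b['p'][216:232,u,2],'\n',a['d'][216:232,u].round(3),'\n',b['d'][216:232,u].round(3))
for q in((-.1113,.078),): print(proj('top',np.append(O+RR@q,.025)),proj('top',np.append(O+RR@q,.1)))
```

```text
276 
 [121 122 120 123 122 119 121 119 118 108  91  73  58  67  82  94] 
 [ 43  39  39  29  33  45  68  98 117 110  94  76  61  67  88  95] 
 [1.331 1.329 1.328 1.33  1.325 1.326 1.327 1.323 1.292 1.288 1.291 1.289
 1.324 1.365 1.334 1.338] 
 [0.983 0.981 0.983 0.991 0.99  0.998 1.    1.326 1.295 1.293 1.294 1.293
 1.327 1.366 1.338 1.333]
280 
 [161 159 158 147 127 115 109 108 111 106  89  69  68  67  84  92] 
 [ 40  38  39  33  31  31  50  82 103 111  96  73  70  74  90  95] 
 [1.319 1.313 1.315 1.321 1.316 1.332 1.332 1.329 1.3   1.296 1.299 1.3
 1.344 1.365 1.332 1.336] 
 [0.98  0.983 0.987 0.988 0.99  0.993 1.    1.008 1.297 1.297 1.296 1.302
 1.343 1.356 1.336 1.334]
284 
 [162 158 151 144 127 114 111 113 109 109  98  82  77  78  90  98] 
 [40 43 34 38 32 28 33 53 71 86 88 80 74 79 89 99] 
 [1.319 1.315 1.318 1.317 1.333 1.327 1.329 1.327 1.292 1.291 1.295 1.317
 1.337 1.358 1.336 1.335] 
 [0.981 0.984 0.985 0.989 0.993 0.995 1.001 1.006 1.121 1.298 1.296 1.31
 1.335 1.363 1.338 0.   ]
315 
 [111 109 109 105 103 109 108  91  69  72  80  85  76  71  78  90] 
 [68 62 59 59 71 88 84 76 66 65 68 75 75 69 71 81] 
 [1.305 1.308 1.321 1.327 1.329 1.295 1.298 1.298 1.303 1.342 1.342 1.346
 1.337 1.342 1.345 1.335] 
 [0.954 0.958 0.955 0.955 0.951 0.953 0.947 0.951 1.3   1.343 1.34  1.339
 1.342 1.346 1.338 0.   ]
316 
 [108 105 105 102  98 101 100  87  74  80  81  84  77  71  80  87] 
 [60 59 51 60 79 91 97 83 74 75 82 86 75 71 78 91] 
 [1.302 1.303 1.303 1.305 1.308 1.298 1.302 1.298 1.312 1.344 1.343 1.339
 1.337 1.345 1.34  1.34 ] 
 [0.99  0.994 0.997 0.998 1.007 1.298 1.298 1.297 1.308 1.345 1.346 1.339
 1.338 1.34  1.338 0.   ]
[293.74300155 218.85980545] [293.01732128 216.27338873]
```

The visible parts of the front edge have not moved, although the TCP reads past it. I'll take a fresh side and top look.

Run:
```python
from h import *
where(); p,d=grab('side','s3'); p2,d2=grab('top','t3')
f=lambda a:cv2.resize(a[:,:,::-1],(400,400),interpolation=cv2.INTER_CUBIC)
cv2.imwrite('pics/c3.png',np.hstack([f(p[160:260,270:370]),f(p2[165:265,245:345])]))
for z in(.0,.025,.046,.1): print(proj('side',np.append(O+RR@(-.1113,.078),z)))
b=np.load('pics/t3.npz')
for u in(276,280,284,316): print(u,b['d'][216:232,u].round(3))
```

```text
t 3.45 chest xy [-0.1119  0.0779] z 0.0249 yaw-chest deg 0.01 F chest [-0.   0.5] 0.3
[316.38875184 218.04342629]
[316.35550685 215.17671986]
[316.32692802 212.71237547]
[316.2505586  206.12706295]
276 [0.984 0.984 0.986 0.991 0.99  0.994 0.999 1.008 1.294 1.287 1.295 1.298
 1.322 1.368 1.336 1.336]
280 [0.979 0.985 0.983 0.986 0.993 0.994 0.998 1.004 1.297 1.293 1.291 1.309
 1.34  1.361 1.338 1.332]
284 [0.981 0.982 0.986 0.985 0.991 0.993 0.997 1.002 1.117 1.294 1.295 1.315
 1.339 1.358 1.342 1.335]
316 [0.991 0.994 0.994 0.998 1.006 1.301 1.296 1.299 1.306 1.342 1.345 1.344
 1.344 1.341 1.343 1.337]
```

View pics/c3.png

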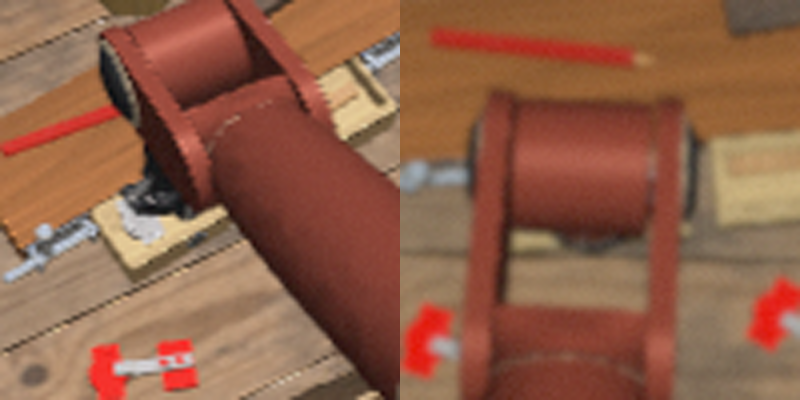

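```bash
cat >> h.py <<'E'
def cloud(n,f,u0,u1,v0,v1):
    b=np.load('pics/'+f+'.npz'); c=manip.camera_model(n); W=np.linalg.inv(c['world_to_cam'])
    v,u=np.mgrid[v0:v1,u0:u1]; d=b['d'][v0:v1,u0:u1]; p=b['p'][v0:v1,u0:u1]
    q=np.stack([u,v,np.ones_like(u)],-1)@np.linalg.inv(c['mtx']).T*d[...,None]
    return q@W[:3,:3].T+W[:3,3], p
E
python3 - <<'E'
from h import *
X,p=cloud('side','s3',300,325,195,222)
L=(X[...,:2]-O)@RR
for i in range(0,27):
    print(195+i,' '.join('%4d,%3d,%3d%s'%(*(L[i,j]*1000),X[i,j,2]*1000,'#' if p[i,j].max()<70 else ' ') for j in range(2,24,2)))
E
```

```text
195  -25, 85, 54   -29, 79, 54  -149,138,308# -166,141,339# -184,144,370# -195,144,389# -208,146,412  -213,142,414  -216,137,415  -218,131,412  -219,125,407 
196  -26, 86, 50   -30, 80, 49  -107,115,210# -164,140,328# -181,143,359# -195,144,382# -209,146,406  -216,144,415  -219,139,415  -223,135,417  -221,126,406 
197  -34, 91, 59   -35, 83, 52  -104,113,195# -165,141,324# -179,142,348# -196,145,379# -209,146,402# -218,145,414  -222,141,417  -223,134,411  -226,130,413 
198  -38, 93, 59   -40, 86, 55  -104,113,189# -164,140,315# -182,144,348# -195,145,371# -208,146,392# -220,146,413  -224,142,414  -224,135,408  -227,130,407 
199  -38, 93, 52   -41, 87, 51  -104,114,182  -120,115,209# -179,142,335# -192,143,357# -207,145,384# -222,148,411  -225,143,412  -230,139,415  -230,132,408 
200  -43, 96, 56   -45, 89, 51   -51, 84, 56  -119,115,201# -180,143,331# -196,146,361# -208,146,380# -222,148,405  -228,145,412  -230,139,410  -233,135,410 
201  -43, 97, 47   -53, 94, 62  -105,115,170# -118,114,190# -178,142,319# -194,144,348# -209,146,375# -221,147,396# -230,146,410  -234,142,413  -235,136
[... 2465 characters left out ...]
-107, 85, 11  -122, 86, 39  -127, 81, 41  -131, 75, 42  -131, 66, 32 
218  -89,126, 17   -97,122, 27   -97,114, 18  -105,110, 28  -110,104, 30  -107, 94, 13  -124, 96, 46  -126, 89, 42  -132, 84, 46  -132, 75, 34  -133, 67, 29 
219  -90,127, 10   -98,123, 21  -100,116, 17  -108,112, 26  -105,102, 10  -123,104, 44  -129, 99, 49  -133, 93, 49  -134, 85, 41  -134, 76, 32# -133, 67, 18 
220  -95,130, 14   -98,123, 13  -109,121, 30  -110,113, 23  -109,104, 11  -129,107, 50  -129, 99, 41  -132, 93, 39  -134, 85, 34# -132, 75, 17  -129, 64,  0 
221  -99,132, 16  -100,125, 10  -104,119, 10  -108,113, 10  -128,115, 49  -128,107, 40  -133,102, 42  -133, 93, 33  -131, 83, 17  -134, 77, 15  -135, 68,  7
```

Depth shows the finger ending at about z≈0.055 rather than the reported 0.025, so it passed over the front board without touching it. The true tip seems about 30 mm above the reported TCP. I'll back out slightly higher, then descend carefully while watching force.

```bash
python3 -m crank '[{"x":0,"y":0,"z":-1.5,"turn":0},{"x":-2.5,"y":0,"z":0,"turn":0},{"x":-3,"y":0,"z":0,"turn":0},{"x":-2.5,"y":0,"z":0,"turn":0},{"x":0,"y":0,"z":0,"turn":0}]'
python3 - <<'E'
from h import *
where(); grab('side','s4'); grab('top','t4')
s=manip.state(); print(s['joint_pos'].round(4))
c=manip.camera_model('side')
T=np.append(O+RR@((s['tool_pos'][:2]-O)@RR),s['tool_pos'][2]); u,v=proj('side',T).astype(int); print(u,v)
a=np.load('pics/s4.npz')['p'][170:250,270:370,::-1]
cv2.imwrite('pics/c4.png',cv2.resize(a,None,fx=7,fy=7,interpolation=cv2.INTER_CUBIC))
X,p=cloud('side','s4',u-40,u+40,v-50,v+20); L=np.dstack([(X[...,:2]-O)@RR,X[...,2]])
t=(T[:2]-O)@RR
m=(np.abs(L[...,:2]-t).max(-1)<.03)&(p.max(-1)<75)&(L[...,2]<.2)
print(m.sum(), np.sort(L[m][:,2])[:15].round(3)); i=np.argsort(L[m][:,2])[:12]; print(L[m][i].round(3))
E
```

```text
time: 4.05
tool_pos: [0.426, 0.0532, 0.0399]
tool_rot: [-0.0, 0.999, 0.051, -0.001]
contact_force: [-0.2, -0.0, -0.6]
gripper_width: 0.001
grasp_force: 0.0
t 4.05 chest xy [-0.1947  0.0781] z 0.0399 yaw-chest deg -0.0 F chest [-0.2  0. ] -0.6
[-0.0492 -0.2668  2.1958  0.      1.2102  1.4199]
328 230
32 [0.074 0.078 0.079 0.083 0.087 0.087 0.089 0.102 0.108 0.116 0.116 0.118
 0.118 0.121 0.121]
[[-0.203  0.084  0.074]
 [-0.206  0.082  0.078]
 [-0.203  0.088  0.079]
 [-0.203  0.084  0.083]
 [-0.203  0.088  0.087]
 [-0.201  0.091  0.087]
 [-0.198  0.09   0.089]
 [-0.205  0.09   0.102]
 [-0.202  0.092  0.108]
 [-0.203  0.097  0.116]
 [-0.2    0.095  0.116]
 [-0.199  0.098  0.118]]
```

View pics/c4.png

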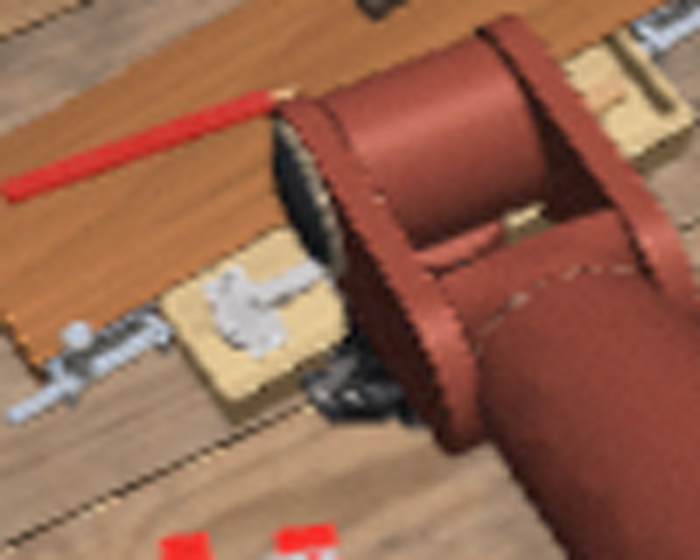

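The crop shows the gripper in front of the drawer, with its lowest visible dark pixels near side (327,230). The drawer is untouched. At reported z=0.025 the tip cleared the 46 mm board, so it sits at least 21 mm higher than reported. I'll descend in small rows to about z=0 while watching the force.

```bash
python3 -m crank '[{"x":0,"y":0,"z":1.2,"turn":0},{"x":0,"y":0,"z":1.2,"turn":0},{"x":0,"y":0,"z":0.6,"turn":0},{"x":0,"y":0,"z":0,"turn":0}]';  python3 -m crank '[{"x":0,"y":0,"z":0.5,"turn":0},{"x":0,"y":0,"z":0.4,"turn":0},{"x":0,"y":0,"z":0,"turn":0}]'; python3 -c "from h import *;where()"
```

```text
time: 4.55
tool_pos: [0.4271, 0.0532, 0.008]
tool_rot: [-0.0, 0.999, 0.051, -0.002]
contact_force: [1.0, 0.2, 0.1]
gripper_width: -0.003
grasp_force: 0.0
time: 4.85
tool_pos: [0.4281, 0.0532, 0.0004]
tool_rot: [-0.0, 0.999, 0.051, -0.001]
contact_force: [0.3, -0.5, 0.4]
gripper_width: 0.003
grasp_force: 0.0
t 4.85 chest xy [-0.1926  0.0779] z 0.0004 yaw-chest deg 0.0 F chest [ 0.2 -0.6] 0.4
```

```bash
python3 -m crank '[{"x":1.2,"y":0,"z":0,"turn":0},{"x":1.3,"y":0,"z":0,"turn":0},{"x":1.2,"y":0,"z":0,"turn":0},{"x":0.7,"y":0,"z":0,"turn":0},{"x":0.7,"y":0,"z":0,"turn":0}]';  python3 -m crank '[{"x":0.7,"y":0,"z":0,"turn":0},{"x":0.7,"y":0,"z":0,"turn":0},{"x":0.7,"y":0,"z":0,"turn":0}]'
python3 - <<'E'
from h import *
where(); grab('side','s5')
a=np.load('pics/s4.npz');b=np.load('pics/s5.npz')
print(a['d'][218:232,303].round(3),b['d'][218:232,303].round(3))
E
```

```text
time: 5.35
tool_pos: [0.4795, 0.0584, 0.0011]
tool_rot: [0.0, 0.999, 0.051, -0.0]
contact_force: [-2.8, 0.1, 1.6]
gripper_width: -0.003
grasp_force: 1.1
time: 5.65
tool_pos: [0.5003, 0.0606, 0.0009]
tool_rot: [-0.0, 0.999, 0.051, -0.0]
contact_force: [-2.5, -0.4, 1.1]
gripper_width: 0.002
grasp_force: 0.9
t 5.65 chest xy [-0.12    0.0779] z 0.0009 yaw-chest deg 0.0 F chest [-2.6 -0.1] 1.1
[1.766 1.774 1.781 1.77  1.768 1.761 1.762 1.73  1.726 1.725 1.732 1.733
 1.75  1.766] [1.741 1.731 1.737 1.739 1.751 1.76  1.768 1.774 1.774 1.772 1.763 1.768
 1.768 1.767]
```

```bash
python3 -m crank '[{"x":0.8,"y":0,"z":0,"turn":0},{"x":0.8,"y":0,"z":0,"turn":0},{"x":0.8,"y":0,"z":0,"turn":0},{"x":0.8,"y":0,"z":0,"turn":0},{"x":0.5,"y":0,"z":0,"turn":0}]';  python3 -m crank '[{"x":0.3,"y":0,"z":0,"turn":0},{"x":0.3,"y":0,"z":0,"turn":0},{"x":0.2,"y":0,"z":0,"turn":0}]'; python3 -c "from h import *;where()"
```

```text
time: 6.2
tool_pos: [0.5377, 0.0644, 0.0009]
tool_rot: [-0.0, 0.999, 0.051, -0.0]
contact_force: [-1.9, 0.8, -0.1]
gripper_width: 0.003
grasp_force: 0.8
time: 6.5
tool_pos: [0.545, 0.0651, 0.0009]
tool_rot: [-0.0, 0.999, 0.051, -0.0]
contact_force: [-1.9, 0.7, -0.5]
gripper_width: -0.003
grasp_force: 0.8
t 6.5 chest xy [-0.075   0.0778] z 0.0009 yaw-chest deg 0.0 F chest [-1.8  0.8] -0.5
```

```bash
python3 -m crank '[{"x":0.2,"y":0,"z":0,"turn":0},{"x":0.2,"y":0,"z":0,"turn":0},{"x":0,"y":0,"z":0,"turn":0}]';  python3 -m crank '[{"x":0.2,"y":0,"z":0,"turn":0},{"x":0.1,"y":0,"z":0,"turn":0},{"x":0,"y":0,"z":0,"turn":0}]'; python3 -c "from h import *;where()"
```

```text
time: 6.8
tool_pos: [0.5471, 0.0653, 0.0009]
tool_rot: [0.0, 0.999, 0.051, -0.002]
contact_force: [-7.8, -0.1, 5.7]
gripper_width: -0.001
grasp_force: 4.3
time: 7.1
tool_pos: [0.5468, 0.0653, 0.0009]
tool_rot: [0.0, 0.999, 0.051, -0.007]
contact_force: [-21.1, -3.4, 16.4]
gripper_width: -0.001
grasp_force: 10.5
t 7.1 chest xy [-0.0732  0.0778] z 0.0009 yaw-chest deg 0.04 F chest [-21.3  -1.3] 16.4
```

The drawer is at its stop (21 N and no further motion). I'll back off, lift and look.

```bash
python3 -m crank '[{"x":-0.5,"y":0,"z":0,"turn":0},{"x":-1.5,"y":0,"z":0,"turn":0},{"x":-3,"y":0,"z":0,"turn":0},{"x":0,"y":0,"z":-4,"turn":0},{"x":0,"y":0,"z":-4.5,"turn":0}]';  python3 -m crank '[{"x":-2,"y":-4,"z":-2,"turn":0},{"x":-2,"y":-4,"z":0,"turn":0},{"x":0,"y":-4.5,"z":0,"turn":0},{"x":0,"y":-4.5,"z":0,"turn":0},{"x":0,"y":0,"z":0,"turn":0}]'
python3 - <<'E'
from h import *
where(); p,d=grab('side','s6'); p2,d2=grab('top','t6')
a=p[140:240,250:390,::-1];b=p2[150:240,225:410,::-1]
cv2.imwrite('pics/c6.png',np.vstack([cv2.resize(b,(600,292),interpolation=cv2.INTER_CUBIC),cv2.resize(a,(600,300))[:300]]))
C,f=pose()
E
```

```text
time: 7.6
tool_pos: [0.4991, 0.0606, 0.084]
tool_rot: [-0.0, 0.999, 0.051, -0.003]
contact_force: [1.7, -0.3, 1.2]
gripper_width: -0.0
grasp_force: 0.0
time: 8.1
tool_pos: [0.445, 0.23, 0.1071]
tool_rot: [-0.001, 0.999, 0.054, 0.002]
contact_force: [-0.6, -1.6, -0.2]
gripper_width: 0.004
grasp_force: 0.0
t 8.1 chest xy [-0.1578  0.252 ] z 0.1071 yaw-chest deg 0.33 F chest [-0.7 -1.5] -0.2
```

View pics/c6.png

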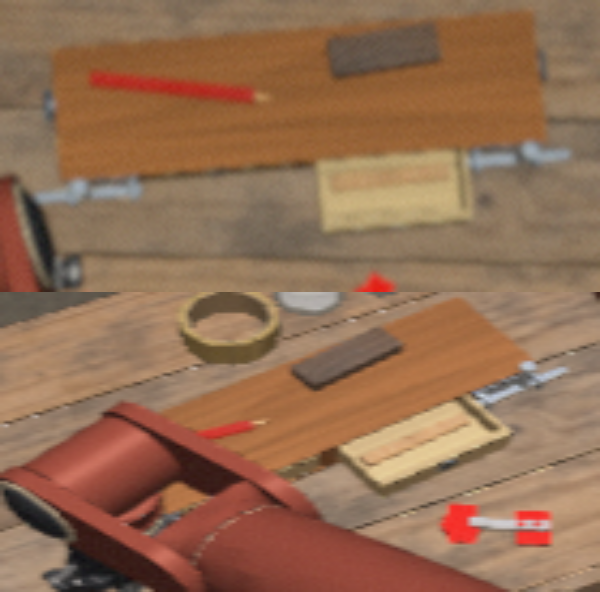

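The left drawer is flush with the front and the right one is unmoved. The left pin's ball is at top px (249.7,208), as predicted (chest -0.073, 0.202). Next I go outboard of the pin and descend.

```bash
python3 -m crank '[{"x":2.8,"y":-0.5,"z":0,"turn":0},{"x":2.8,"y":0,"z":0,"turn":0},{"x":2.8,"y":0,"z":0,"turn":0},{"x":0,"y":0,"z":0,"turn":0},{"x":0,"y":0,"z":0,"turn":0}]';python3 -c "from h import *;where()"; python3 -m crank '[{"x":0,"y":0,"z":2.5,"turn":0},{"x":0,"y":0,"z":2.5,"turn":0},{"x":0,"y":0,"z":2.3,"turn":0},{"x":0,"y":0,"z":0,"turn":0},{"x":0,"y":0,"z":0,"turn":0}]'; python3 -c "from h import *;where()"
```

```text
time: 8.7
tool_pos: [0.5286, 0.2378, 0.1058]
tool_rot: [0.0, 0.999, 0.05, -0.0]
contact_force: [0.3, -0.8, -0.2]
gripper_width: -0.001
grasp_force: 0.0
t 8.7 chest xy [-0.0739  0.2513] z 0.1058 yaw-chest deg -0.13 F chest [ 0.2 -0.8] -0.2
time: 9.2
tool_pos: [0.5274, 0.2387, 0.0331]
tool_rot: [0.0, 0.999, 0.051, -0.0]
contact_force: [0.2, 0.4, -0.0]
gripper_width: 0.002
grasp_force: 0.0
t 9.2 chest xy [-0.075   0.2524] z 0.0331 yaw-chest deg -0.02 F chest [0.3 0.3] -0.0
```

```bash
python3 -m crank '[{"x":0.2,"y":0.6,"z":0,"turn":0},{"x":0,"y":0.6,"z":0,"turn":0},{"x":0,"y":0.5,"z":0,"turn":0},{"x":0,"y":0.5,"z":0,"turn":0}]';python3 -c "from h import *;where()"; python3 -m crank '[{"x":0,"y":0.5,"z":0,"turn":0},{"x":0,"y":0.5,"z":0,"turn":0}]'; python3 -c "from h import *;where()"; python3 -m crank '[{"x":0,"y":0.5,"z":0,"turn":0},{"x":0,"y":0.5,"z":0,"turn":0}]'; python3 -c "from h import *;where()"
```

```text
time: 9.6
tool_pos: [0.5329, 0.2171, 0.0338]
tool_rot: [-0.0, 0.999, 0.051, 0.001]
contact_force: [0.4, -0.4, -0.3]
gripper_width: 0.004
grasp_force: 0.0
t 9.6 chest xy [-0.0717  0.2303] z 0.0338 yaw-chest deg -0.02 F chest [ 0.3 -0.5] -0.3
time: 9.8
tool_pos: [0.5336, 0.2075, 0.0332]
tool_rot: [-0.0, 0.999, 0.051, 0.0]
contact_force: [-0.2, 1.7, 0.7]
gripper_width: -0.003
grasp_force: 0.8
t 9.8 chest xy [-0.072   0.2207] z 0.0332 yaw-chest deg -0.01 F chest [-0.1  1.7] 0.7
time: 10.0
tool_pos: [0.5346, 0.1975, 0.0332]
tool_rot: [-0.0, 0.999, 0.051, 0.0]
contact_force: [-0.1, 1.9, 0.6]
gripper_width: 0.0
grasp_force: 0.8
t 10.0 chest xy [-0.072   0.2106] z 0.0332 yaw-chest deg 0.01 F chest [0.1 1.9] 0.6
```

```bash
python3 -m crank '[{"x":0,"y":0.5,"z":0,"turn":0},{"x":0,"y":0.5,"z":0,"turn":0},{"x":0,"y":0.4,"z":0,"turn":0}]';python3 -c "from h import *;where()"; python3 -m crank '[{"x":0,"y":0.3,"z":0,"turn":0},{"x":0,"y":0.2,"z":0,"turn":0},{"x":0,"y":0,"z":0,"turn":0}]'; python3 -c "from h import *;where()"
```

```text
time: 10.3
tool_pos: [0.536, 0.1834, 0.0332]
tool_rot: [-0.0, 0.999, 0.051, 0.0]
contact_force: [0.9, 1.8, 1.4]
gripper_width: -0.002
grasp_force: 0.8
t 10.3 chest xy [-0.072   0.1964] z 0.0332 yaw-chest deg -0.01 F chest [1.1 1.7] 1.4
time: 10.6
tool_pos: [0.5365, 0.1792, 0.0332]
tool_rot: [-0.001, 0.999, 0.051, 0.0]
contact_force: [-0.2, 4.1, 2.0]
gripper_width: -0.003
grasp_force: 1.9
t 10.6 chest xy [-0.072   0.1922] z 0.0332 yaw-chest deg -0.01 F chest [0.2 4.1] 2.0
```

```bash
python3 -m crank '[{"x":0,"y":0.2,"z":0,"turn":0},{"x":0,"y":0.1,"z":0,"turn":0},{"x":0,"y":0,"z":0,"turn":0}]';python3 -c "from h import *;where()"; python3 -m crank '[{"x":0,"y":-0.5,"z":0,"turn":0},{"x":0,"y":-1.5,"z":0,"turn":0},{"x":0,"y":-3,"z":0,"turn":0},{"x":0,"y":0,"z":-4,"turn":0},{"x":0,"y":0,"z":-4,"turn":0}]'; python3 -m crank '[{"x":-3,"y":0,"z":-4,"turn":0},{"x":-4,"y":-3,"z":0,"turn":0},{"x":-4,"y":-3,"z":0,"turn":0},{"x":0,"y":0,"z":0,"turn":0},{"x":0,"y":0,"z":0,"turn":0}]'
python3 - <<'E'
from h import *
where(); p,d=grab('side','s7'); p2,d2=grab('top','t7')
a=p[140:240,250:390,::-1];b=p2[150:240,225:410,::-1]
cv2.imwrite('pics/c7.png',np.vstack([cv2.resize(b,(600,292),interpolation=cv2.INTER_CUBIC),cv2.resize(a,(600,300))[:300]]))
for q in(.17,.204): print(proj('top',np.append(O+RR@(-.072,q),.085)))
E
```

```text
time: 10.9
tool_pos: [0.5366, 0.1788, 0.0333]
tool_rot: [-0.003, 0.999, 0.051, 0.0]
contact_force: [0.4, 13.3, 1.4]
gripper_width: 0.001
grasp_force: 6.2
t 10.9 chest xy [-0.0719  0.1918] z 0.0333 yaw-chest deg -0.01 F chest [ 1.8 13.2] 1.4
time: 11.4
tool_pos: [0.5293, 0.2259, 0.1114]
tool_rot: [0.001, 0.999, 0.052, -0.003]
contact_force: [0.9, -0.1, 0.1]
gripper_width: -0.001
grasp_force: 0.0
time: 11.9
tool_pos: [0.4151, 0.2745, 0.1528]
tool_rot: [0.001, 0.999, 0.052, 0.0]
contact_force: [0.2, -0.2, -0.1]
gripper_width: -0.001
grasp_force: 0.0
t 11.9 chest xy [-0.1831  0.2994] z 0.1528 yaw-chest deg 0.13 F chest [ 0.2 -0.2] -0.1
[260.03794867 205.77302531]
[248.14366459 206.71841767]
```

View pics/c7.png

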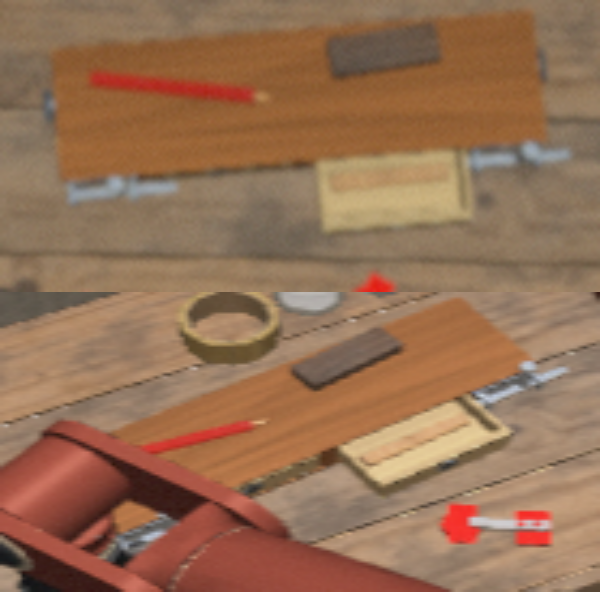

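The ball is now at crop (117,187), i.e. top px (261,208), which matches the fully-across prediction of u=260. The drawer is still shut and everything else is as it was.

```bash
python3 -c "from plant import manip; print(manip.job_done())"
```

```text
the job is handed in; nothing more can be done
None
```

The left drawer, the one with the silver hinge, is pushed shut and its bolt pushed across, both to their stops. In the last pictures the other drawer, its bolt and the things around the chest look untouched, and the job was handed in at about 12 s.

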